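# Isolate and empty the parts dryer, pack the eye bolts

### The job

Switch the parts dryer off at the red isolator, which frees the black lid lock; turn the lock open and swing the lid right up. Fold all four side panels of the cardboard tray upright and pack every eye bolt from the dryer's rack into the tray; then shut the lid fully and turn the lock back to locked, leaving the isolator OFF. Leave the spanner, the hex keys and the box of hooks where they are.

Things in the scene. Friction and masses are not known exactly. Their poses are not given: they have to be found in the camera images.
- dryer: Blue bench-top parts dryer, fixed, 280 deep (x) x 330 wide (y) mm. Origin: middle of its footprint at bench height; x points from its front (control deck, facing the robot) to its rear, y to its left, z up. Deck: x -140 to -40, top 75 mm above the bench. Behind it the tub, under the lid; rear housing x +110 to +140, 110 mm high.
- rack_mid (a point): Centre of the dryer's tub floor, a flat perforated drying rack 90 mm above the bench (dryer x +35, y 0). Tub inside: 138 (x) x 318 (y) mm; walls 6 mm thick, rim 120 mm above the bench. Axes as the dryer's.
- isolator (a joint): Red bar grip of the mains isolator on a yellow disc, on the dryer's deck. Rad, clockwise from above: 0 = ON (bar along the dryer's x, end stop), 1.5 = OFF (end stop). Stays where left; needs 0.12 N m. Its cam plate blocks the lid lock until past about 1.32; an open lock stops it from going back.
- isolator_grip (a point): Centre of the isolator's bar grip, on its upright turning axis, 155 mm above the bench, at dryer x -90, y -30. Bar 52 long x 14 wide x 34 mm high (138 to 172 mm above the bench).
- lock (a joint): Black bar grip of the lid lock, on the deck to the right of the isolator. Rad, clockwise from above: 0 = locked (bar along the dryer's x, its steel tongue lies over the lid's hasp; end stop), 1.5 = open (end stop); the lid is free from about 1.2. Stays where left; needs about 0.10 N m. It has only about 0.05 rad of play while the isolator is not OFF.
- lock_grip (a point): Centre of the lock's bar grip, on its upright turning axis, 155 mm above the bench, at dryer x -90, y -110. Bar 52 long x 14 wide x 34 mm high. The tongue sits 130 to 136 mm above the bench, below the bar, and reaches 45 mm from the axis in line with the bar.
- lid (a joint): Clear lid with aluminium frame over the tub, hinged at the rear. Angle in rad: 0 = shut, 1.57 = straight up, 1.95 = end stop leaning back. Stiff hinge: it stays at any angle; about 5 N at the handle moves it.
- lid_hinge (a point): Point on the lid's hinge axis (the axis runs along the dryer's y) in line with the middle of the handle: dryer x +110, y +75, 124 mm above the bench.
- lid_handle (a point): Middle of the lid's black bow handle: a round bar 10 mm thick, 80 mm long along the dryer's y, in the plane of the lid, 40 mm clear of its front edge and 190 mm from the hinge axis. With the lid shut it is 124 mm above the bench, 49 mm above the deck.
- carton: Cardboard tray blank that does not slide. Base 150 (x) x 200 (y) x 4 mm thick. Origin: middle of the base at bench height; z up. Four side panels, each 50 mm high and 4 mm thick, are creased to the edges of the base and fold up along them; upright, the inside is 150 x 200 mm and the rim 54 mm above the bench.
- panel_near (a joint): Angle in rad of the panel on the -x side of the carton base (200 mm long): 0 = lying flat outwards, 1.57 = upright, 1.62 = end stop. Its crease runs along that edge of the base, 4 mm above the bench; the free edge is 50 mm from it. It starts part-way up, stays where it is put, and takes about 1 N at its free edge.
- panel_far (a joint): Angle in rad of the panel on the +x side of the carton base (200 mm long): 0 = lying flat outwards, 1.57 = upright, 1.62 = end stop. Its crease runs along that edge of the base, 4 mm above the bench; the free edge is 50 mm from it. It starts part-way up, stays where it is put, and takes about 1 N at its free edge.
- panel_left (a joint): Angle in rad of the panel on the +y side of the carton base (150 mm long): 0 = lying flat outwards, 1.57 = upright, 1.62 = end stop. Its crease runs along that edge of the base, 4 mm above the bench; the free edge is 50 mm from it. It starts part-way up, stays where it is put, and takes about 1 N at its free edge.
- panel_right (a joint): Angle in rad of the panel on the -y side of the carton base (150 mm long): 0 = lying flat outwards, 1.57 = upright, 1.62 = end stop. Its crease runs along that edge of the base, 4 mm above the bench; the free edge is 50 mm from it. It starts part-way up, stays where it is put, and takes about 1 N at its free edge.
- bolt1: Dark steel eye bolt, about 110 g, lying flat on the dryer's rack at the start; may be absent. Ring 45 mm outside, 25 mm inside, 10 mm thick; plain shank 10 mm thick. Origin: on the shank's axis, at mid-thickness (5 mm above what it lies on); x axis along the shank, away from the ring: ring centre at x -30, ring spans x -52 to -8, shank end at x +27 mm.
- bolt2: Dark steel eye bolt, about 110 g, lying flat on the dryer's rack at the start; may be absent. Ring 45 mm outside, 25 mm inside, 10 mm thick; plain shank 10 mm thick. Origin: on the shank's axis, at mid-thickness (5 mm above what it lies on); x axis along the shank, away from the ring: ring centre at x -30, ring spans x -52 to -8, shank end at x +27 mm.
- bolt3: Dark steel eye bolt, about 110 g, lying flat on the dryer's rack at the start; may be absent. Ring 45 mm outside, 25 mm inside, 10 mm thick; plain shank 10 mm thick. Origin: on the shank's axis, at mid-thickness (5 mm above what it lies on); x axis along the shank, away from the ring: ring centre at x -30, ring spans x -52 to -8, shank end at x +27 mm.
- bolt4: Dark steel eye bolt, about 110 g, lying flat on the dryer's rack at the start; may be absent. Ring 45 mm outside, 25 mm inside, 10 mm thick; plain shank 10 mm thick. Origin: on the shank's axis, at mid-thickness (5 mm above what it lies on); x axis along the shank, away from the ring: ring centre at x -30, ring spans x -52 to -8, shank end at x +27 mm.
- spanner: Steel spanner 240 mm long lying beyond the work, bystander. Origin: its underside.
- hexkeys: Yellow block with four red T-handled hex keys, 50 x 110 mm, 105 mm high, bystander. Origin: middle of its underside.
- hookbox: Cardboard box of hooks, 100 x 110 x 70 mm, bystander. Origin: middle of its underside.

How it is judged:
By the outcome, as a careful person would: the job done as asked, in the order asked, and still so for the second after the job is handed in, with the robot touching nothing.
Of bolt1, bolt2, bolt3, bolt4 only 2 to 4 are there at a start; the rules pass over those that are not, and their reading is None.
At some moment in a run one of bolt1, bolt2, bolt3, bolt4 may be knocked a few centimetres aside while the robot is not near it.
Once in a run the grip may slacken for a moment while it holds something.
It also fails if it takes over 210 s, if anything falls off the work surface, if the arm or the gripper's body presses on something with over 40 N, if the wrist force passes 120 N, or if a joint passes its speed limit or range.

### The arm

A 7-joint arm with a two-finger parallel gripper is mounted at the origin on the work surface. World frame = base frame: x ahead of the robot, y to its left, z up, the work surface at z = 0. Lengths are in mm, angles in rad, forces in N, time in s.
With the tool pointing down it reaches from about 400 to 875 mm from the base axis. Payload 4.4 kg.
Tool frame: the origin (TCP) lies midway between the tips of the shut fingers; the grasp point (between the pads) lies manip.grip_depth behind it (manip.grip_depth is the distance from the TCP to the grasp point, in mm); z points along the fingers, y is the line along which they close (so a half turn about z gives the same grasp; the last joint's range is limited). The gripper opens to 85 mm and grips with 20 to 120 N. Pads are 22 mm wide; open, the fingers measure 114 mm over their backs; the gripper's body (76 mm by 85 mm) begins 54 mm behind the grasp point. The pads swing forward as they close: fully open they stand 13 mm farther back than shut.
Start: joints at [-1.367, 0.628, 0.038, 1.517, -0.027, 0.996, -0.02], TCP at [173.225, 626.507, 231.313] pointing down, gripper open.
Joint ranges: [-3.06, 3.06], [-0.37, 2.12], [-1.25, 1.32], [0.18, 2.47], [-1.1, 4.24], [0.23, 1.98], [-2.94, 2.94]. Speed limits (rad/s): [2.57, 2.57, 3.14, 3.14, 3.14, 3.14, 3.14].

### API

Orientations are given as a unit quaternion [x, y, z, w].
In Python, from plant import monitor, imaging, workorder, manip gives the robot as it stands. The module is installed in compiled form; this text tells all that it offers.
- The arm moves only by the tool carry_out, never from a script. Its arguments are lists of equal length, an entry for each row: "dp": the shift along the world's x, y, z in mm, a list of three; "spin": the turn about the world's z in rad. A call has exactly 10 rows; each row shifts and turns the commanded pose from where the row before left it; what a row does not reach is not made up. A row lasts 1/12 s, in which the tool goes at most 41.7 mm and 7.16 degrees, less where a joint would pass 70% of its speed; a pose out of reach is approached as far as the arm can. A call is refused whole if a number of a shift passes 41.7 or a number of a turn 0.125, either way. A call with a gripper value outside its range is refused whole. "hand" is the opening, from 0 (shut) to 1 (fully open), set as the call begins (left out, the last holds). The fingers move at their own pace and stop on an object; "grip_force" is the grip in N (left out, the last holds). Time passes only in rows, so rows that do not move let the fingers close, or fill a call up. It gives the time, the measured TCP pose, the force, the opening and the grip force at its end, in the units of the state.
- monitor.read_state(): the state, without advancing time (a new reading comes with each control period).
- imaging.camera(name): name is "side" or "top"; returns a dict with "color" (420x560x3 uint8, blue, green, red), "camera_matrix" (3x3 intrinsics, pixels), "D" ([k1, k2, p1, p2, k3] as OpenCV has them; the pictures are not rectified), "position" and "rotation" of the camera in the world. Camera axes: x right, y up, looking along -z (the intrinsics and any distortion apply to the point x, -y, -z); pixel columns grow to the right and rows downward; lengths in mm; the calibration is good to about 2 mm. A picture is of the moment at which its call begins. There is no depth.
- workorder.finish_job(): hands the job in; it is judged then, once.
The state is a dict: "time_s": time; "joint_pos": joint angles; "dq": joint speeds; "effort": joint torques, N m; "position": TCP position; "ee_rot": TCP orientation; "contact_force": force on the tool from outside, world axes, zero at the start; "torque": the same for the moment, N m; "gripper_width": finger opening in mm; "grasp_force": force on a finger pad.
Only numpy, scipy, OpenCV 4.12 (cv2) and the standard library are available. Lean on these libraries where they do the work, as an engineer would, in place of code of your own. Each camera call takes 0.05 s, during which the arm holds its last target. There are 200 camera calls.

## Working session

There is one attempt and no reset: what is moved stays moved. The work goes in short steps, Python scripts to look and compute and a tool call to move; the robot and the scene stay as the last step left them, time stands still between calls to the robot, and variables do not carry over. Pictures are saved under pics/ and viewed, at most 14 in all, crops included, and the job is handed in when it is done.

Besides the shell and the picture viewer there is one more tool, called as name([rows], argument=value, ...), one row to a line, values as JSON. carry_out: Moves the arm, as the interface text tells. Its arguments: {"type":"object","properties":{"dp":{"type":"array","items":{"type":"array","items":{"type":"number"}}},"spin":{"type":"array","items":{"type":"number"}},"hand":{"type":"number"},"grip_force":{"type":"number"}},"required":["dp","spin"]}

```bash
mkdir -p pics; cat > h.py <<'E'
import numpy as np, cv2
from plant import monitor, imaging, workorder, manip
def cam(n): return imaging.camera(n)
def ray(c,uv):
    p=cv2.undistortPoints(np.array([[uv]],float),np.array(c["camera_matrix"]),np.array(c["D"],float))[0,0]
    R=np.array(c["rotation"],float)
    if R.shape!=(3,3):
        from scipy.spatial.transform import Rotation as Ro; R=Ro.from_quat(R).as_matrix()
    d=R@np.array([p[0],-p[1],-1.]); return np.array(c["position"],float),d
def onz(c,uv,z):
    o,d=ray(c,uv); return o+d*(z-o[2])/d[2]
def tri(c1,u1,c2,u2):
    o1,d1=ray(c1,u1);o2,d2=ray(c2,u2)
    A=np.stack([d1,-d2],1);s=np.linalg.lstsq(A,o2-o1,rcond=None)[0]
    a=o1+s[0]*d1;b=o2+s[1]*d2; return (a+b)/2,np.linalg.norm(a-b)
def proj(c,P):
    R=np.array(c["rotation"],float)
    if R.shape!=(3,3):
        from scipy.spatial.transform import Rotation as Ro; R=Ro.from_quat(R).as_matrix()
    q=R.T@(np.array(P,float)-np.array(c["position"])); q=q*[1,-1,-1]
    return cv2.projectPoints(q.reshape(1,1,3),np.zeros(3),np.zeros(3),np.array(c["camera_matrix"]),np.array(c["D"],float))[0].ravel()
E
python3 - <<'E'
from h import *
for n in("top","side"):
    c=cam(n); cv2.imwrite(f"pics/{n}0.png",c["color"]); print(n,c["position"],np.round(c["rotation"],3).tolist(),c["camera_matrix"],c["D"])
s=monitor.read_state();print(s, manip.grip_depth)
E
```

```text
top [ 540.86419823  -12.07025903 1531.41310777] [0.01, -0.013, -0.7, 0.714] [[480.74140975   0.         276.81123738]
 [  0.         480.74140975 212.56122233]
 [  0.           0.           1.        ]] [-8.3070116e-05  0.0000000e+00  0.0000000e+00  0.0000000e+00
  0.0000000e+00]
side [ 138.4412098  -599.41858037  925.30232137] [0.347, -0.118, -0.291, 0.884] [[412.93667529   0.         281.05211791]
 [  0.         412.93667529 203.51764145]
 [  0.           0.           1.        ]] [-0.01158684  0.          0.          0.          0.        ]
{'time_s': 0.1, 'joint_pos': array([-1.36678495,  0.629251  ,  0.03844046,  1.51825714, -0.02702694,
        0.99627631, -0.01996762]), 'dq': array([-5.77922384e-04, -2.99744402e-03,  1.83639355e-05, -1.00751756e-03,
       -3.30689428e-04, -8.62267619e-04,  6.32937626e-04]), 'effort': array([ 2.04711439e-03, -5.64547992e+01,  1.23034202e+00, -1.93976194e+01,
        1.12963887e-02,  5.43280737e-03, -1.83685557e-05]), 'position': array([173.07175717, 625.96856988, 230.48612223]), 'ee_rot': array([ 1.34486185e-01,  9.90915115e-01, -8.29017682e-04, -1.17010257e-04]), 'contact_force': array([-0.48341795,  0.23511714, -1.54174183]), 'torque': array([ 0.01984046,  0.0497757 , -0.00724718]), 'grasp_force': 0.0, 'gripper_width': 85.32708792334317} 18.700000000000003
```

View pics/top0.png

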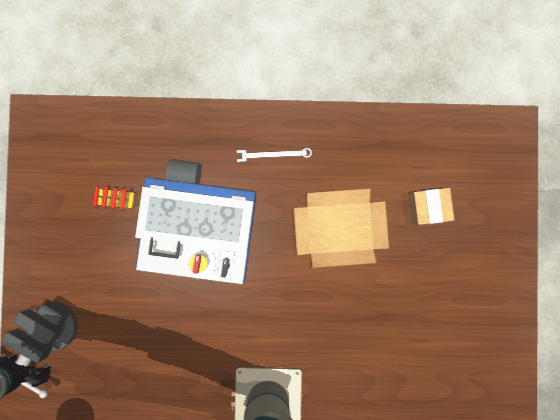

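View pics/side0.png

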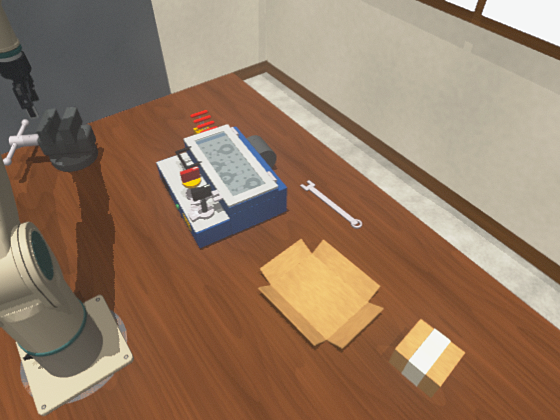

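Top view: dryer at about (195,230), isolator (198,263), lock (226,264), handle (165,247), tray (340,228). Side view agrees: isolator (191,178), lock (205,197).

```bash
python3 - <<'E'
from h import *
c=cam("top");im=c["color"]; s=cam("side"); si=s["color"]
a=cv2.resize(im[165:295,125:265],None,fx=5.5,fy=4.6*1.0,interpolation=cv2.INTER_CUBIC) if 0 else cv2.resize(im[170:290,125:265],None,fx=5,fy=5,interpolation=cv2.INTER_CUBIC)
cv2.imwrite("pics/a.png",a)
b=cv2.resize(im[180:275,285:395],None,fx=5,fy=5,interpolation=cv2.INTER_CUBIC); cv2.imwrite("pics/b.png",b)
def red(i): 
    h=cv2.cvtColor(i,cv2.COLOR_BGR2HSV); return (((h[...,0]<8)|(h[...,0]>172))&(h[...,1]>190)&(h[...,2]>110)).astype(np.uint8)
for n,i,cc,r in(("top",im,c,(240,285,180,220)),("side",si,s,(160,200,170,215))):
    m=red(i)*0; m[r[0]:r[1],r[2]:r[3]]=red(i)[r[0]:r[1],r[2]:r[3]]
    p=cv2.findNonZero(m); print(n,len(p),p.mean((0,1)),cv2.minAreaRect(p),onz(cc,p.mean((0,1)),170))
E
```

```text
Traceback (most recent call last):
TypeError: object of type 'NoneType' has no len()
```

View pics/a.png

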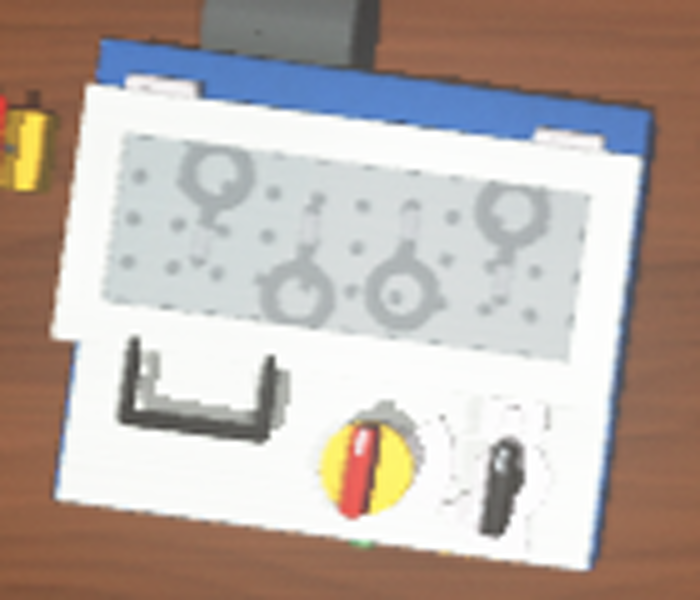

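View pics/b.png

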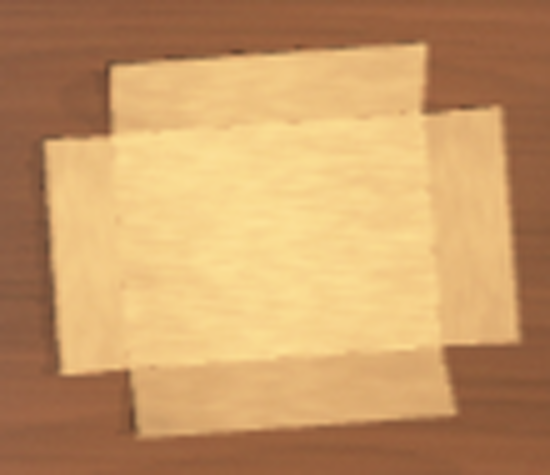

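Crop a: isolator bar from (365,425) to (352,515), lock bar (510,440)–(492,533), handle bar (120,420)–(268,437), four bolts with rings at (217,175),(298,293),(402,290),(513,212). Crop b: base corners (113,135),(425,115),(440,348),(127,367).

```bash
cat > m.py <<'E'
from h import *
c=cam("top")
A=lambda x,y:(125+(x+.5)/5-.5,170+(y+.5)/5-.5)
B=lambda x,y:(285+(x+.5)/5-.5,180+(y+.5)/5-.5)
fl=onz(c,A(55,498),75);fr=onz(c,A(592,570),75)
print("front",fl,fr,np.linalg.norm(fl-fr))
y=(fl-fr)/np.linalg.norm(fl-fr); yaw=np.arctan2(-y[0],y[1]); x=np.array([np.cos(yaw),np.sin(yaw),0]);y=np.array([-np.sin(yaw),np.cos(yaw),0])
O=(fl+fr)/2+140*x;O[2]=0
print("yaw",yaw,"O",O)
iso=(onz(c,A(366,425),172)+onz(c,A(352,515),172))/2; print("iso meas",iso,"pred",O-90*x-30*y)
lk=(onz(c,A(510,440),172)+onz(c,A(492,533),172))/2; print("lock meas",lk,"pred",O-90*x-110*y)
hd=(onz(c,A(120,420),124)+onz(c,A(268,437),124))/2; print("hd meas",hd,"pred",O-80*x+75*y)
print("hinge",O+110*x+75*y)
for n,r,sh in((1,(217,175),(200,258)),(2,(298,293),(316,200)),(3,(402,290),(412,205)),(4,(513,212),(495,300))):
    R=onz(c,A(*r),95);S=onz(c,A(*sh),95);print("bolt",n,R,S,np.arctan2(*(S-R)[[1,0]]))
q=[onz(c,B(*p),4) for p in((113,135),(425,115),(440,348),(127,367))]
print(q); C=sum(q)/4; v=q[0]-q[1]; w=q[0]-q[3];print("carton",C,np.linalg.norm(v),np.linalg.norm(w),np.arctan2(-v[0],v[1]),np.arctan2(w[1],w[0]))
# panel free edges: use height unknown
s=np.array(c["position"]);print(s)
for nm,p in(("far",[(110,65),(426,43)]),("near",[(137,438),(457,413)]),("left",[(45,141),(62,375)]),("right",[(501,106),(520,342)])):
    for h in(10,30,50): print(nm,h,[onz(c,B(*k),h)[:2].round(0).tolist() for k in p])
E
python3 m.py
```

```text
front [409.08759705 404.50894547  75.        ] [372.18481715  79.83815794  75.        ] 326.7612820325541
yaw -0.1131764395626924 O [529.7405403  226.36265406   0.        ]
iso meas [436.96409436 206.19188782 172.        ] pred [436.92827661 206.71873114   0.        ]
lock meas [429.27451008 126.01365362 172.        ] pred [427.89347795 127.23054074   0.        ]
hd meas [455.51904717 310.70421637 124.        ] pred [458.72247364 309.91763121   0.        ]
hinge [647.50692584 288.45998441   0.        ]
bolt 1 [605.11562418 307.82145372  95.        ] [555.32989795 316.59599354  95.        ] 2.9671381763285423
bolt 2 [535.62793994 257.61042737  95.        ] [591.36535356 248.32924776  95.        ] -0.16500222669695472
bolt 3 [538.66111528 195.64746142  95.        ] [589.536037   190.94231412  95.        ] -0.09222226916714381
bolt 4 [586.57099613 130.52796796  95.        ] [533.80970357 140.03425176  95.        ] 2.9633298837008972
[array([ 611.79130818, -114.35714577,    4.        ]), array([ 628.56403141, -312.82362406,    4.        ]), array([ 480.683274  , -324.38890592,    4.        ]), array([ 464.71168402, -125.88760913,    4.        ])]
carton [ 546.4375744  -219.36432122    4.        ] 199.17396227791338 147.53090330191404 0.08431127597381607 0.07823604592546268
[ 540.86419823  -12.07025903 1531.41310777]
far 10 [[656.0, -111.0], [674.0, -312.0]]
far 30 [[654.0, -110.0], [672.0, -308.0]]
far 50 [[653.0, -109.0], [670.0, -304.0]]
near 10 [[420.0, -133.0], [440.0, -334.0]]
near 30 [[422.0, -131.0], [441.0, -330.0]]
near 50 [[424.0, -129.0], [443.0, -326.0]]
left 10 [[607.0, -71.0], [459.0, -84.0]]
left 30 [[606.0, -70.0], [460.0, -84.0]]
left 50 [[605.0, -69.0], [461.0, -83.0]]
right 10 [[635.0, -360.0], [486.0, -374.0]]
right 30 [[634.0, -355.0], [486.0, -369.0]]
right 50 [[632.0, -351.0], [487.0, -364.0]]
```

carry_out([
  [20,-32,0],
  [20,-32,0],
  [20,-32,0],
  [20,-32,0],
  [20,-32,0],
  [20,-32,0],
  [20,-32,0],
  [20,-32,0],
  [20,-32,0],
  [20,-32,0],
], spin=[0.02,0.02,0.02,0.02,0.02,0.02,0.02,0.01,0,0], hand=0.75)

```text
time_s: 1.08
position: [373.9, 304.9, 231.5]
ee_rot: [0.06, 0.998, 0.0, 0.0]
contact_force: [0.8, 0.8, -0.2]
gripper_width: 64.1
grasp_force: 0.0
```

carry_out([
  [20,-32,0],
  [20,-32,0],
  [12,-20,0],
  [12,-16,0],
  [0,0,0],
  [0,0,0],
  [0,0,0],
  [0,0,0],
  [0,0,0],
  [0,0,0],
], spin=[0,0,0,0,0,0,0,0,0,0])

```text
time_s: 1.92
position: [436.7, 207.4, 231.3]
ee_rot: [0.059, 0.998, 0.0, -0.0]
contact_force: [-0.5, 0.3, 0.4]
gripper_width: 64.0
grasp_force: 0.0
```

carry_out([
  [0,-1,-20],
  [0,0,-20],
  [0,0,-20],
  [0,0,-16],
  [0,0,-14],
  [0,0,0],
  [0,0,0],
  [0,0,0],
  [0,0,0],
  [0,0,0],
], spin=[0,0,0,0,0,0,0,0,0,0])

```text
time_s: 2.75
position: [437.8, 205.9, 142.2]
ee_rot: [0.06, 0.998, 0.001, 0.001]
contact_force: [-0.1, -0.4, -0.7]
gripper_width: 64.1
grasp_force: 0.0
```

carry_out([
  [0,0,0],
  [0,0,0],
  [0,0,0],
  [0,0,0],
  [0,0,0],
  [0,0,0],
  [0,0,0],
  [0,0,0],
  [0,0,0],
  [0,0,0],
], spin=[0,0,0,0,0,0,0,0,0,0], hand=0, grip_force=50)

```text
time_s: 3.58
position: [437.9, 209.3, 142.0]
ee_rot: [0.059, 0.998, 0.003, 0.001]
contact_force: [-0.9, 8.6, 1.5]
gripper_width: 13.2
grasp_force: 52.6
```

carry_out([
  [0,3,0],
  [0,0,0],
  [0,0,0],
  [0,0,0],
  [0,0,0],
  [0,0,0],
  [0,0,0],
  [0,0,0],
  [0,0,0],
  [0,0,0],
], spin=[0,-0.12,-0.12,-0.12,-0.12,-0.12,-0.12,-0.12,-0.12,-0.12])

```text
time_s: 4.42
position: [436.3, 207.5, 141.9]
ee_rot: [0.567, 0.824, -0.001, -0.001]
contact_force: [-5.0, -3.1, 9.4]
gripper_width: 12.9
grasp_force: 53.8
```

carry_out([
  [0,0,0],
  [0,0,0],
  [0,0,0],
  [0,0,0],
  [0,0,0],
  [0,0,0],
  [0,0,0],
  [0,0,0],
  [0,0,0],
  [0,0,0],
], spin=[-0.12,-0.12,-0.12,-0.06,-0.02,0,0,0,0,0])

```text
time_s: 5.25
position: [435.4, 207.5, 141.9]
ee_rot: [0.73, 0.684, -0.002, -0.001]
contact_force: [-5.6, -2.7, 13.2]
gripper_width: 13.0
grasp_force: 58.0
```

```bash
python3 -c "
from h import *
s=monitor.read_state();print(s['torque'],s['joint_pos'].round(2))"
```

```text
[-0.67805035  1.03987268  1.07232416] [-0.82  0.58  0.47  2.07 -0.45  0.6  -0.1 ]
```

carry_out([
  [0,0,0],
  [0,0,0],
  [0,0,0],
  [0,0,0],
  [0,0,15],
  [0,0,15],
  [0,0,15],
  [0,-15,15],
  [0,-20,0],
  [0,-20,0],
], spin=[0,0,0,0,0,0.12,0.12,0.12,0.12,0.12], hand=0.5)

```text
time_s: 6.08
position: [437.9, 153.6, 202.1]
ee_rot: [0.494, 0.87, 0.001, 0.001]
contact_force: [0.0, -0.7, -0.4]
gripper_width: 42.3
grasp_force: 0.0
```

carry_out([
  [0,-20,0],
  [-4,-5,0],
  [-4,0,0],
  [0,0,0],
  [0,0,0],
  [0,0,0],
  [0,0,0],
  [0,0,0],
  [0,0,0],
  [0,0,0],
], spin=[0.12,0.12,0.12,0.12,0.12,0.12,0.12,0.08,0,0])

```text
time_s: 6.92
position: [429.3, 128.3, 201.2]
ee_rot: [0.061, 0.998, 0.0, -0.0]
contact_force: [0.3, -0.2, -0.2]
gripper_width: 42.8
grasp_force: 0.0
```

```bash
python3 -c "
from h import *
c=cam('side');cv2.imwrite('pics/s1.png',cv2.resize(c['color'][110:260,130:310],None,fx=4,fy=4,interpolation=cv2.INTER_CUBIC))"
```

```text
(no output)
```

View pics/s1.png

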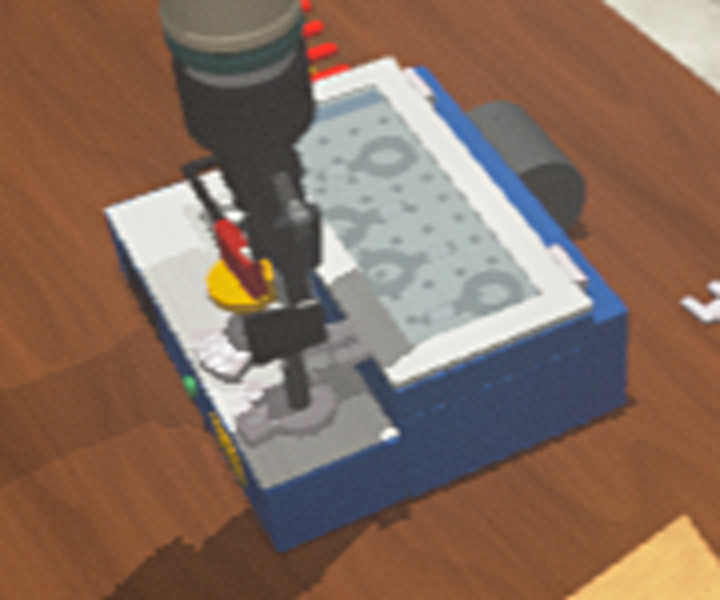

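The isolator bar at (240,258) now lies across (OFF), and the gripper stands above the lock bar (285,330).

carry_out([
  [0,0,-15],
  [0,0,-15],
  [0,0,-15],
  [0,0,-14],
  [0,0,0],
  [0,0,0],
  [0,0,0],
  [0,0,0],
  [0,0,0],
  [0,0,0],
], spin=[0,0,0,0,0,0,0,0,0,0])

```text
time_s: 7.8
position: [429.6, 128.7, 142.9]
ee_rot: [0.06, 0.998, 0.0, 0.001]
contact_force: [0.5, -0.6, -0.3]
gripper_width: 42.9
grasp_force: 0.0
```

carry_out([
  [0,0,0],
  [0,0,0],
  [0,0,0],
  [0,0,0],
  [0,0,0],
  [0,0,0],
  [0,0,0],
  [0,0,0],
  [0,0,0],
  [0,0,0],
], spin=[0,0,0,0,0,0,0,0,0,0], hand=0)

```text
time_s: 8.63
position: [429.5, 129.8, 142.7]
ee_rot: [0.059, 0.998, 0.001, 0.0]
contact_force: [-1.0, 5.2, 4.9]
gripper_width: 12.9
grasp_force: 51.6
```

carry_out([
  [0,1,0],
  [0,0,0],
  [0,0,0],
  [0,0,0],
  [0,0,0],
  [0,0,0],
  [0,0,0],
  [0,0,0],
  [0,0,0],
  [0,0,0],
], spin=[0,-0.12,-0.12,-0.12,-0.12,-0.12,-0.12,-0.12,-0.12,-0.12])

```text
time_s: 9.47
position: [427.7, 127.6, 142.7]
ee_rot: [0.567, 0.824, -0.002, -0.001]
contact_force: [-5.0, -3.4, 11.6]
gripper_width: 13.2
grasp_force: 52.6
```

carry_out([
  [0,0,0],
  [0,0,0],
  [0,0,0],
  [0,0,0],
  [0,0,0],
  [0,0,0],
  [0,0,0],
  [0,0,0],
  [0,0,0],
  [0,0,0],
], spin=[-0.12,-0.12,-0.12,-0.06,-0.01,0,0,0,0,0])

```text
time_s: 10.3
position: [426.5, 127.4, 142.7]
ee_rot: [0.727, 0.687, -0.003, -0.001]
contact_force: [-7.1, -5.9, 15.3]
gripper_width: 13.3
grasp_force: 54.3
```

carry_out([
  [0,0,0],
  [0,0,0],
  [0,0,0],
  [0,0,0],
  [0,0,15],
  [0,0,15],
  [0,0,15],
  [0,0,15],
  [0,20,0],
  [0,30,0],
], spin=[0,0,0,0,0,0,0,0,0,0], hand=0.6)

```text
time_s: 11.13
position: [430.3, 177.6, 203.5]
ee_rot: [0.73, 0.684, 0.001, 0.001]
contact_force: [0.4, 0.6, -0.3]
gripper_width: 51.2
grasp_force: 0.0
```

carry_out([
  [6,30,0],
  [6,30,0],
  [6,30,0],
  [6,30,0],
  [3,13,0],
  [0,0,0],
  [0,0,0],
  [0,0,0],
  [0,0,0],
  [0,0,0],
], spin=[-0.05,0,0,0,0,0,0,0,0,0], hand=0.4)

```text
time_s: 11.97
position: [456.3, 311.1, 202.5]
ee_rot: [0.745, 0.667, -0.0, 0.0]
contact_force: [0.5, 0.1, -0.3]
gripper_width: 34.2
grasp_force: 0.0
```

```bash
python3 - <<'E'
from h import *
c=cam('side');cv2.imwrite('pics/s2.png',cv2.resize(c['color'][90:240,120:300],None,fx=4,fy=4,interpolation=cv2.INTER_CUBIC))
t=cam('top');cv2.imwrite('pics/t2.png',cv2.resize(t['color'][170:290,125:265],None,fx=5,fy=5,interpolation=cv2.INTER_CUBIC))
print(monitor.read_state()['position'])
E
```

```text
[456.30708268 311.62698391 202.52892124]
```

View pics/s2.png

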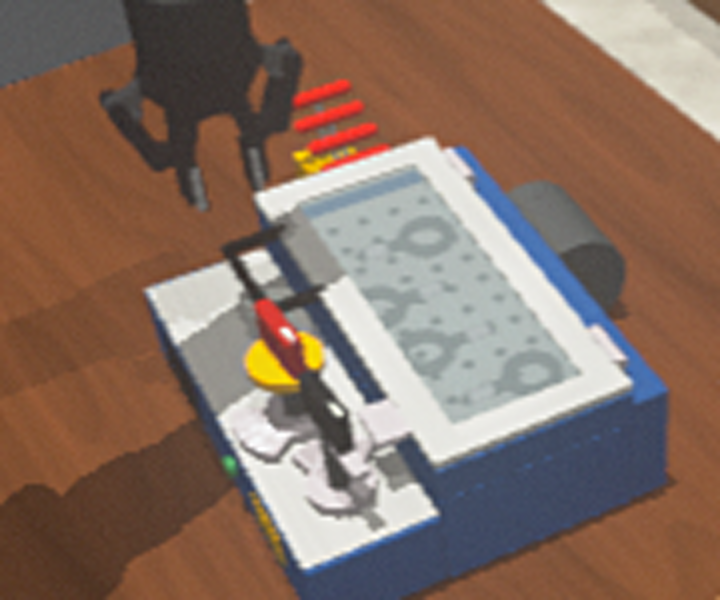

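Both bars at (280,335) and (325,410) lie across: OFF and open. The handle at (270,265) is below the gripper.

carry_out([
  [1,0,-20],
  [0,0,-20],
  [0,0,-20],
  [0,0,-16],
  [0,0,-12],
  [0,0,-5],
  [0,0,0],
  [0,0,0],
  [0,0,0],
  [0,0,0],
], spin=[0,0,0,0,0,0,0,0,0,0])

```text
time_s: 12.9
position: [457.9, 312.9, 110.3]
ee_rot: [0.745, 0.668, 0.001, 0.0]
contact_force: [-0.4, 0.6, 0.4]
gripper_width: 33.9
grasp_force: 0.0
```

carry_out([
  [0,0,0],
  [0,0,0],
  [0,0,0],
  [0,0,0],
  [0,0,0],
  [0,0,0],
  [0,0,0],
  [0,0,0],
  [0,0,0],
  [0,0,0],
], spin=[0,0,0,0,0,0,0,0,0,0], hand=0, grip_force=35)

```text
time_s: 13.73
position: [456.9, 312.9, 109.8]
ee_rot: [0.745, 0.668, 0.0, -0.0]
contact_force: [-2.5, -0.8, 5.3]
gripper_width: 8.4
grasp_force: 34.2
```

carry_out([
  [2,0,28],
  [6,-1,28],
  [10,-1,27],
  [14,-2,25],
  [18,-2,22],
  [21,-2,19],
  [24,-3,16],
  [25,-3,12],
  [27,-3,8],
  [28,-3,4],
], spin=[0,0,0,0,0,0,0,0,0,0])

```text
time_s: 14.57
position: [631.7, 293.6, 301.4]
ee_rot: [0.744, 0.668, 0.001, -0.002]
contact_force: [-3.4, 1.5, 3.7]
gripper_width: 8.3
grasp_force: 36.3
```

carry_out([
  [15,-2,0],
  [13,-2,0],
  [10,-1,-1],
  [9,-1,-1],
  [0,0,0],
  [0,0,0],
  [0,0,0],
  [0,0,0],
  [0,0,0],
  [0,0,0],
], spin=[0,0,0,0,0,0,0,0,0,0])

```text
time_s: 15.4
position: [680.7, 288.0, 297.5]
ee_rot: [0.744, 0.668, 0.003, 0.001]
contact_force: [4.7, 3.4, 3.3]
gripper_width: 8.3
grasp_force: 37.3
```

carry_out([
  [0,0,0],
  [0,0,0],
  [0,0,0],
  [0,0,0],
  [0,0,15],
  [0,0,20],
  [0,0,15],
  [-15,-20,0],
  [-20,-32,0],
  [-20,-32,0],
], spin=[0,0,0,0,0,0,0,0.08,0.08,0.08], hand=0.45)

```text
time_s: 16.23
position: [623.2, 202.1, 345.5]
ee_rot: [0.657, 0.754, -0.001, 0.0]
contact_force: [0.8, -1.1, 0.6]
gripper_width: 38.8
grasp_force: 0.0
```

carry_out([
  [-14,-32,0],
  [-14,-32,0],
  [-14,-32,0],
  [-14,-32,-10],
  [-14,-32,-15],
  [-14,-32,-20],
  [-10,-32,-25],
  [0,-20,-30],
  [0,-5,-30],
  [0,0,-30],
], spin=[0,0,0,0,0,0,0,0,0,0], hand=0)

```text
time_s: 17.07
position: [529.7, -49.5, 185.8]
ee_rot: [0.661, 0.75, -0.0, 0.001]
contact_force: [0.6, 0.9, -0.2]
gripper_width: 0.3
grasp_force: 0.0
```

```bash
python3 - <<'E'
from h import *
c=cam('side');cv2.imwrite('pics/s3.png',c['color'])
t=cam('top');cv2.imwrite('pics/t3.png',t['color'])
print(monitor.read_state()['position'])
E
```

```text
[526.56658762 -46.32758468 182.7457526 ]
```

View pics/s3.png

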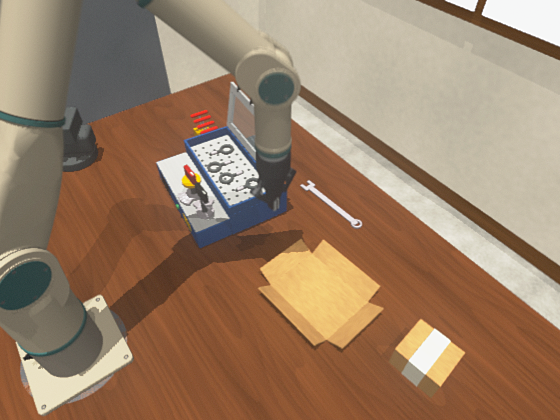

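carry_out([
  [2,4,-35],
  [2,4,-35],
  [2,0,-35],
  [0,0,-35],
  [0,0,-20],
  [0,0,-12],
  [0,0,0],
  [0,0,0],
  [0,0,0],
  [0,0,0],
], spin=[-0.04,0,0,0,0,0,0,0,0,0])

```text
time_s: 18.0
position: [537.7, -38.4, 16.2]
ee_rot: [0.674, 0.739, 0.001, 0.001]
contact_force: [-0.6, 0.3, 0.1]
gripper_width: -0.1
grasp_force: 0.0
```

carry_out([
  [0,-10,0],
  [0,-10,0],
  [1,-10,0],
  [0,-10,0],
  [1,-8,0],
  [0,-6,0],
  [0,-4,0],
  [0,0,0],
  [0,0,0],
  [0,0,0],
], spin=[0,0,0,0,0,0,0,0,0,0])

```text
time_s: 18.83
position: [536.7, -64.3, 16.0]
ee_rot: [0.666, 0.745, 0.013, -0.02]
contact_force: [-1.8, 58.4, 32.2]
gripper_width: -0.3
grasp_force: 29.7
```

carry_out([
  [0,20,0],
  [0,20,0],
  [0,10,0],
  [0,0,-8],
  [0,0,0],
  [0,0,0],
  [0,0,0],
  [0,0,0],
  [0,0,0],
  [0,0,0],
], spin=[0,0,0,0,0,0,0,0,0,0])

```text
time_s: 19.67
position: [538.3, -47.1, 6.4]
ee_rot: [0.675, 0.738, -0.0, 0.0]
contact_force: [-1.0, -0.3, 0.9]
gripper_width: -0.3
grasp_force: 0.0
```

```bash
python3 - <<'E'
from h import *
c=cam('side');cv2.imwrite('pics/s4.png',cv2.resize(c['color'][220:360,240:400],None,fx=5,fy=4.2,interpolation=cv2.INTER_CUBIC)[:600,:800])
print(monitor.read_state()['position'])
E
```

```text
[538.28154044 -46.85312787   6.45267685]
```

View pics/s4.png

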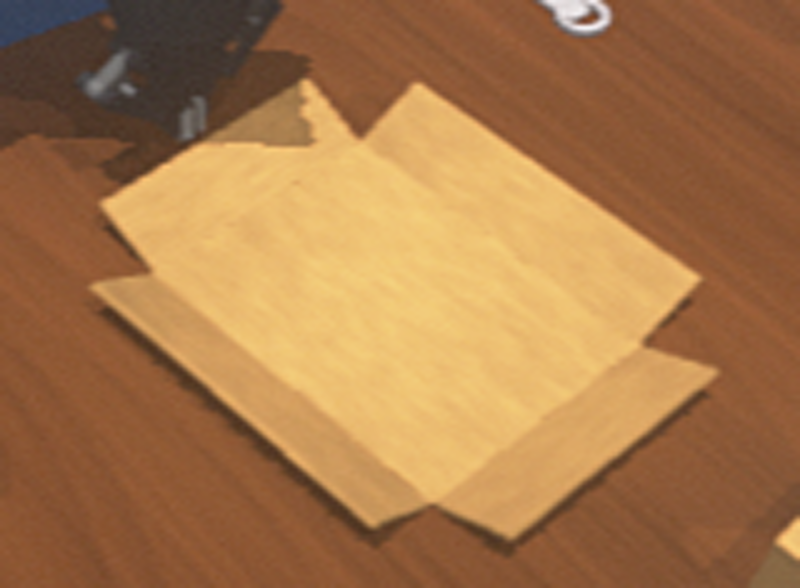

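The four panels all stand at a low angle (left one's edge from (100,205) to (310,80)), so pushing must follow the edge's arc.

carry_out([
  [0,-10,0],
  [0,-7,1],
  [0,-2,5],
  [0,-3,6],
  [0,-3,5],
  [0,-4,5],
  [0,-5,4],
  [0,-5,4],
  [0,-6,3],
  [0,-6,2],
], spin=[0,0,0,0,0,0,0,0,0,0])

```text
time_s: 20.55
position: [538.6, -98.1, 41.9]
ee_rot: [0.674, 0.739, 0.0, 0.0]
contact_force: [1.0, 0.7, -0.6]
gripper_width: -0.0
grasp_force: 0.7
```

carry_out([
  [0,-3,0],
  [0,-3,0],
  [0,-2,0],
  [0,-2,0],
  [0,0,0],
  [0,0,0],
  [0,0,0],
  [0,0,0],
  [0,0,0],
  [0,0,0],
], spin=[0,0,0,0,0,0,0,0,0,0])

```text
time_s: 21.38
position: [538.4, -105.1, 41.4]
ee_rot: [0.674, 0.739, 0.001, -0.001]
contact_force: [0.5, 4.8, 4.8]
gripper_width: -0.3
grasp_force: 2.8
```

```bash
python3 - <<'E'
from h import *
c=cam('side');cv2.imwrite('pics/s5.png',cv2.resize(c['color'][220:360,240:400],None,fx=5,fy=4.2,interpolation=cv2.INTER_CUBIC)[:600,:800])
print(monitor.read_state()['position'])
E
```

```text
[ 538.3494986  -105.13000778   41.42575925]
```

View pics/s5.png

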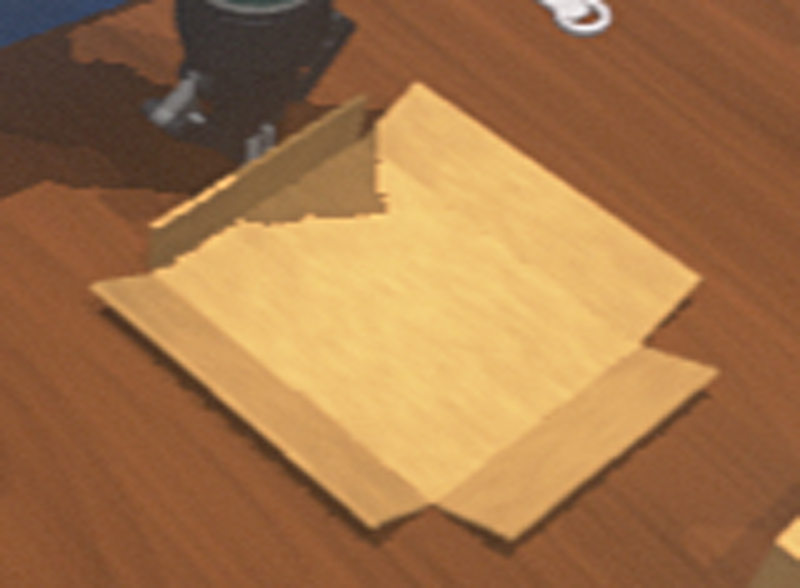

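carry_out([
  [0,-3,0],
  [0,0,0],
  [0,0,0],
  [0,6,0],
  [0,12,0],
  [0,0,30],
  [0,0,30],
  [3,-37,10],
  [3,-37,0],
  [3,-37,0],
], spin=[0,0,0,0,0,0,0,0,0,0])

```text
time_s: 22.27
position: [548.1, -203.9, 112.3]
ee_rot: [0.673, 0.739, 0.0, 0.001]
contact_force: [-0.2, -1.1, -0.3]
gripper_width: 0.0
grasp_force: 0.0
```

carry_out([
  [3,-37,0],
  [3,-37,0],
  [3,-37,0],
  [2,-37,0],
  [2,-37,0],
  [0,0,-30],
  [0,0,-30],
  [0,0,-30],
  [0,0,-14],
  [0,0,0],
], spin=[0,0,0,0,0,0,0,0,0,0])

```text
time_s: 23.1
position: [557.6, -386.1, 3.2]
ee_rot: [0.674, 0.738, -0.001, -0.004]
contact_force: [-1.0, 0.1, 0.6]
gripper_width: 0.0
grasp_force: 0.0
```

carry_out([
  [0,6,1],
  [0,5,2],
  [0,2,5],
  [0,3,6],
  [0,3,5],
  [0,4,5],
  [0,5,4],
  [0,5,4],
  [0,6,3],
  [0,6,2],
], spin=[0,0,0,0,0,0,0,0,0,0])

```text
time_s: 23.93
position: [560.4, -342.7, 44.9]
ee_rot: [0.674, 0.739, 0.0, 0.0]
contact_force: [-0.4, -0.3, 0.2]
gripper_width: -0.4
grasp_force: 0.0
```

carry_out([
  [0,3,0],
  [0,3,0],
  [0,2,0],
  [0,2,0],
  [0,1,0],
  [0,0,0],
  [0,0,0],
  [0,0,0],
  [0,0,0],
  [0,0,0],
], spin=[0,0,0,0,0,0,0,0,0,0])

```text
time_s: 24.77
position: [560.2, -332.6, 44.4]
ee_rot: [0.674, 0.738, -0.0, 0.0]
contact_force: [-1.3, -0.3, 0.0]
gripper_width: -0.1
grasp_force: 0.0
```

carry_out([
  [0,2,0],
  [0,2,0],
  [0,2,0],
  [0,0,0],
  [0,0,0],
  [0,0,0],
  [0,0,0],
  [0,0,0],
  [0,0,0],
  [0,0,0],
], spin=[0,0,0,0,0,0,0,0,0,0])

```text
time_s: 25.6
position: [560.3, -326.5, 44.4]
ee_rot: [0.674, 0.738, 0.0, 0.0]
contact_force: [0.2, -0.7, 0.0]
gripper_width: -0.4
grasp_force: 0.0
```

```bash
python3 - <<'E'
from h import *
c=cam('side');cv2.imwrite('pics/s6.png',cv2.resize(c['color'][220:360,240:400],None,fx=5,fy=4.2,interpolation=cv2.INTER_CUBIC)[:600,:800])
E
```

View pics/s6.png

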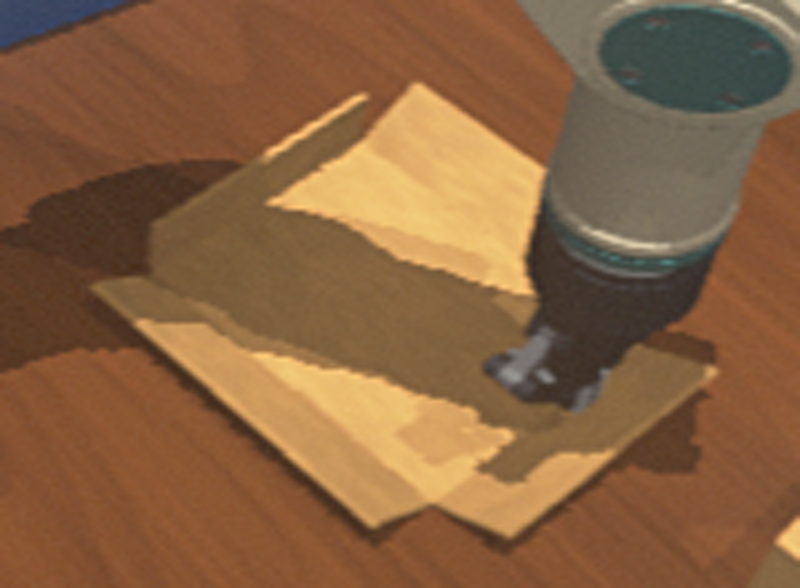

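The right panel slipped under (it still lies low); back off and redo with a preload at contact.

carry_out([
  [0,0,25],
  [0,-25,0],
  [0,-25,0],
  [0,-16,-20],
  [0,0,-25],
  [0,0,-21],
  [0,0,0],
  [0,7,0],
  [0,5,0],
  [0,0,0],
], spin=[0,0,0,0,0,0,0,0,0,0])

```text
time_s: 26.48
position: [560.8, -377.8, 3.4]
ee_rot: [0.674, 0.739, 0.001, -0.001]
contact_force: [0.4, -0.3, 0.7]
gripper_width: -0.0
grasp_force: 0.0
```

carry_out([
  [0,2,0],
  [0,2,0],
  [0,2,0],
  [0,0,0],
  [0,0,0],
  [0,0,0],
  [0,0,0],
  [0,0,0],
  [0,0,0],
  [0,0,0],
], spin=[0,0,0,0,0,0,0,0,0,0])

```text
time_s: 27.32
position: [560.2, -374.5, 3.4]
ee_rot: [0.674, 0.738, -0.0, -0.0]
contact_force: [0.0, 0.0, -0.4]
gripper_width: 0.1
grasp_force: 0.0
```

carry_out([
  [0,2,0],
  [0,2,0],
  [0,2,0],
  [0,2,0],
  [0,0,0],
  [0,0,0],
  [0,0,0],
  [0,0,0],
  [0,0,0],
  [0,0,0],
], spin=[0,0,0,0,0,0,0,0,0,0])

```text
time_s: 28.15
position: [560.2, -370.0, 4.6]
ee_rot: [0.675, 0.738, -0.002, 0.003]
contact_force: [-1.5, -5.3, 3.0]
gripper_width: 0.1
grasp_force: 2.8
```

carry_out([
  [0,2,4],
  [0,2,5],
  [0,3,5],
  [0,4,5],
  [0,5,4],
  [0,5,4],
  [0,6,3],
  [0,6,2],
  [0,5,0],
  [0,0,0],
], spin=[0,0,0,0,0,0,0,0,0,0])

```text
time_s: 28.98
position: [560.6, -329.8, 36.2]
ee_rot: [0.674, 0.739, -0.001, 0.002]
contact_force: [0.1, -4.0, 1.7]
gripper_width: -0.2
grasp_force: 2.2
```

carry_out([
  [0,0,0],
  [0,0,0],
  [0,0,0],
  [0,0,0],
  [0,0,0],
  [0,0,0],
  [0,0,0],
  [0,0,0],
  [0,0,0],
  [0,0,0],
], spin=[0,0,0,0,0,0,0,0,0,0])

```text
time_s: 29.82
position: [560.6, -329.8, 36.1]
ee_rot: [0.674, 0.738, -0.0, 0.001]
contact_force: [0.2, -4.8, 4.0]
gripper_width: 0.3
grasp_force: 2.6
```

carry_out([
  [0,-8,0],
  [0,-10,0],
  [0,0,35],
  [0,0,35],
  [-20,14,0],
  [-20,15,0],
  [-20,15,0],
  [-20,15,0],
  [-20,15,0],
  [-20,15,0],
], spin=[0,0,-0.12,-0.12,-0.12,-0.12,-0.12,-0.12,-0.12,-0.12])

```text
time_s: 30.65
position: [439.3, -255.8, 105.0]
ee_rot: [0.94, 0.341, 0.0, -0.001]
contact_force: [0.9, -0.2, -0.2]
gripper_width: 0.1
grasp_force: 0.0
```

carry_out([
  [-20,15,0],
  [-17,11,0],
  [0,0,0],
  [0,0,0],
  [0,0,-30],
  [0,0,-30],
  [0,0,-30],
  [0,0,-11],
  [0,0,0],
  [0,0,0],
], spin=[-0.12,-0.12,-0.12,-0.12,-0.12,-0.01,0,0,0,0])

```text
time_s: 31.48
position: [402.9, -231.2, 4.0]
ee_rot: [0.999, 0.045, -0.0, -0.001]
contact_force: [-0.3, 0.3, 0.3]
gripper_width: -0.1
grasp_force: 0.0
```

carry_out([
  [6,0,0],
  [6,0,0],
  [2,0,0],
  [0,0,0],
  [0,0,0],
  [0,0,0],
  [0,0,0],
  [0,0,0],
  [0,0,0],
  [0,0,0],
], spin=[0,0,0,0,0,0,0,0,0,0])

```text
time_s: 32.32
position: [417.1, -231.4, 4.4]
ee_rot: [0.999, 0.046, -0.0, -0.0]
contact_force: [-0.9, -0.9, 0.4]
gripper_width: -0.1
grasp_force: 0.0
```

carry_out([
  [2,0,0],
  [2,0,0],
  [2,0,0],
  [1,0,0],
  [0,0,0],
  [0,0,0],
  [0,0,0],
  [0,0,0],
  [0,0,0],
  [0,0,0],
], spin=[0,0,0,0,0,0,0,0,0,0])

```text
time_s: 33.15
position: [421.5, -231.4, 4.3]
ee_rot: [0.999, 0.045, -0.002, -0.0]
contact_force: [-7.1, -0.8, 4.5]
gripper_width: 0.3
grasp_force: 3.2
```

carry_out([
  [2,0,4],
  [2,0,5],
  [3,0,5],
  [4,0,5],
  [5,0,4],
  [5,0,4],
  [6,0,3],
  [6,0,2],
  [4,0,0],
  [0,0,0],
], spin=[0,0,0,0,0,0,0,0,0,0])

```text
time_s: 33.98
position: [460.2, -231.2, 36.5]
ee_rot: [0.999, 0.046, -0.001, -0.0]
contact_force: [-4.5, 0.9, 3.9]
gripper_width: -0.3
grasp_force: 2.5
```

carry_out([
  [1,0,0],
  [0,0,0],
  [0,0,0],
  [0,0,0],
  [0,0,0],
  [0,0,0],
  [0,0,0],
  [0,0,0],
  [0,0,0],
  [0,0,0],
], spin=[0,0,0,0,0,0,0,0,0,0])

```text
time_s: 34.82
position: [460.3, -231.2, 36.4]
ee_rot: [0.999, 0.046, -0.002, -0.001]
contact_force: [-6.5, 0.7, 4.2]
gripper_width: -0.0
grasp_force: 3.3
```

carry_out([
  [-8,0,0],
  [-10,0,0],
  [0,0,35],
  [0,0,35],
  [35,3,5],
  [35,3,0],
  [35,3,0],
  [35,3,0],
  [35,3,0],
  [35,3,0],
], spin=[0,0,0,0,0,0,0,0,0,0])

```text
time_s: 35.65
position: [656.0, -212.7, 111.4]
ee_rot: [0.999, 0.046, 0.001, -0.0]
contact_force: [0.2, -0.0, -0.5]
gripper_width: 0.2
grasp_force: 0.0
```

carry_out([
  [33,4,0],
  [0,0,-20],
  [0,0,-30],
  [0,0,-30],
  [0,0,-22],
  [0,0,-4],
  [0,0,0],
  [0,0,0],
  [0,0,0],
  [0,0,0],
], spin=[0,0,0,0,0,0,0,0,0,0])

```text
time_s: 36.48
position: [688.5, -210.0, 7.6]
ee_rot: [0.999, 0.046, 0.002, 0.001]
contact_force: [0.5, 0.0, 0.2]
gripper_width: -0.0
grasp_force: 0.0
```

carry_out([
  [-4,0,0],
  [-4,0,0],
  [-3,0,0],
  [-2,0,0],
  [0,0,0],
  [0,0,0],
  [0,0,0],
  [0,0,0],
  [0,0,0],
  [0,0,0],
], spin=[0,0,0,0,0,0,0,0,0,0])

```text
time_s: 37.32
position: [675.6, -209.5, 6.0]
ee_rot: [0.999, 0.046, 0.001, 0.0]
contact_force: [4.6, 0.6, 4.0]
gripper_width: -0.2
grasp_force: 2.6
```

carry_out([
  [-3,0,2],
  [-2,0,5],
  [-3,0,6],
  [-4,0,5],
  [-5,0,4],
  [-5,0,4],
  [-6,0,3],
  [-6,0,2],
  [-6,0,0],
  [-4,0,0],
], spin=[0,0,0,0,0,0,0,0,0,0])

```text
time_s: 38.15
position: [634.7, -209.4, 37.3]
ee_rot: [0.999, 0.046, 0.005, 0.001]
contact_force: [18.0, -1.6, -8.7]
gripper_width: -0.0
grasp_force: 8.5
```

carry_out([
  [0,0,0],
  [0,0,0],
  [0,0,0],
  [0,0,0],
  [0,0,0],
  [0,0,0],
  [0,0,0],
  [0,0,0],
  [0,0,0],
  [0,0,0],
], spin=[0,0,0,0,0,0,0,0,0,0])

```text
time_s: 38.98
position: [634.8, -209.4, 37.3]
ee_rot: [0.999, 0.047, 0.004, 0.001]
contact_force: [10.1, -0.8, -3.3]
gripper_width: -0.1
grasp_force: 5.2
```

carry_out([
  [8,0,0],
  [10,0,0],
  [0,0,35],
  [0,0,35],
  [0,0,35],
  [0,0,35],
  [0,0,30],
  [-20,30,0],
  [-20,30,0],
  [0,30,0],
], spin=[0,0,0,0,0,0,0,0,0,0], hand=0.4)

```text
time_s: 39.82
position: [603.0, -119.7, 206.7]
ee_rot: [0.999, 0.043, -0.002, -0.001]
contact_force: [0.0, -0.9, -1.4]
gripper_width: 33.7
grasp_force: 0.0
```

```bash
python3 - <<'E'
from h import *
t=cam('top')['color'];s=cam('side')['color']
a=cv2.resize(t[170:290,125:265],(700,600),interpolation=cv2.INTER_CUBIC)[:440]
print(a.shape)
b=cv2.resize(s[220:360,240:400],(180,158)); 
out=np.zeros((600,800,3),np.uint8); out[:440,:700]=a; out[442:600,:180]=b
d=cv2.resize(t[180:275,285:395],(183,158)); out[442:600,190:373]=d
cv2.imwrite('pics/c7.png',out)
E
```

```text
(440, 700, 3)
```

View pics/c7.png

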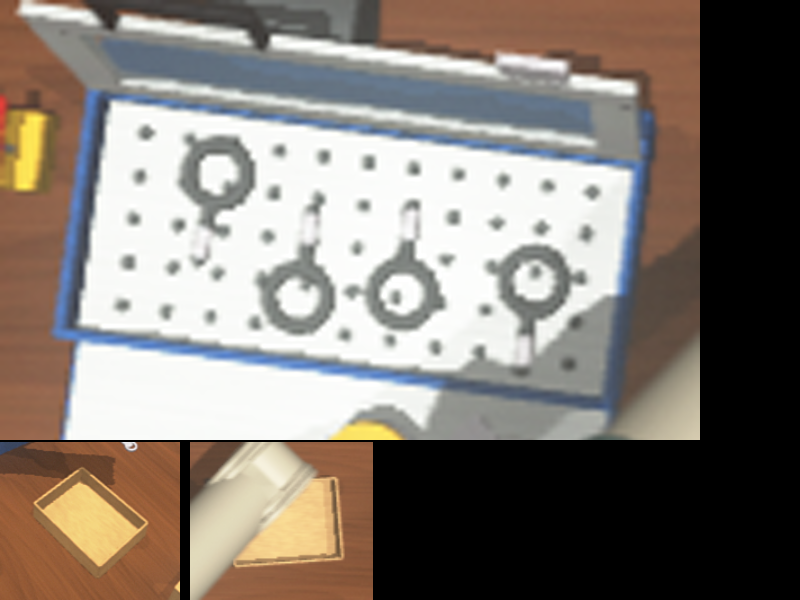

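Tray panels are all upright. Bolts (5x crop): b1 ring (217,174) end (200,260); b2 ring (298,296) end (312,208); b3 ring (402,292) end (412,205); b4, knocked aside, ring (535,283) end (524,370).

```bash
cat > b.py <<'E'
from h import *
c=cam("top")
A=lambda x,y:(125+(x+.5)/5-.5,170+(y+.5)/5-.5)
for n,r,sh in((1,(217,174),(200,260)),(2,(298,296),(312,208)),(3,(402,292),(412,205)),(4,(535,283),(524,370))):
    R=onz(c,A(*r),97);S=onz(c,A(*sh),97);d=(S-R)/np.linalg.norm(S-R);print("bolt",n,R.round(1),np.linalg.norm(S-R).round(1),"dir",np.arctan2(d[1],d[0]).round(3),"grip",(R+38*d).round(1))
E
python3 b.py
```

```text
bolt 1 [605.6 307.4  97. ] 52.2 dir 2.974 grip [568.2 313.7  97. ]
bolt 2 [533.8 257.2  97. ] 53.1 dir -0.132 grip [571.5 252.2  97. ]
bolt 3 [537.5 195.3  97. ] 52.2 dir -0.09 grip [575.3 191.9  97. ]
bolt 4 [544.4 116.2  97. ] 52.2 dir 3.039 grip [506.6 120.1  97. ]
```

carry_out([
  [-14,35,0],
  [-14,35,0],
  [-14,35,0],
  [-14,35,0],
  [-14,35,0],
  [-14,35,0],
  [-12,30,0],
  [0,0,0],
  [0,0,0],
  [0,0,0],
], spin=[-0.05,-0.05,-0.05,-0.04,0,0,0,0,0,0], hand=0.5)

```text
time_s: 40.8
position: [512.6, 119.0, 206.6]
ee_rot: [0.999, -0.05, 0.0, 0.001]
contact_force: [0.1, -0.4, 0.3]
gripper_width: 42.5
grasp_force: 0.0
```

carry_out([
  [0,0,-25],
  [0,0,-25],
  [0,0,-20],
  [0,0,-15],
  [0,0,-15],
  [0,0,-8],
  [0,0,0],
  [0,0,0],
  [0,0,0],
  [0,0,0],
], spin=[0,0,0,0,0,0,0,0,0,0])

```text
time_s: 41.63
position: [513.0, 120.3, 99.3]
ee_rot: [0.999, -0.049, 0.001, -0.0]
contact_force: [0.2, 0.1, 0.4]
gripper_width: 42.8
grasp_force: 0.0
```

carry_out([
  [-5,0,-4],
  [0,0,-3],
  [0,0,0],
  [0,0,0],
  [0,0,0],
  [0,0,0],
  [0,0,0],
  [0,0,0],
  [0,0,0],
  [0,0,0],
], spin=[0,0,0,0,0,0,0,0,0,0])

```text
time_s: 42.47
position: [507.3, 120.6, 91.4]
ee_rot: [0.999, -0.049, 0.0, 0.0]
contact_force: [0.2, 0.1, -0.9]
gripper_width: 42.8
grasp_force: 0.0
```

carry_out([
  [0,0,0],
  [0,0,0],
  [0,0,0],
  [0,0,0],
  [0,0,0],
  [0,0,0],
  [0,0,0],
  [0,0,0],
  [0,0,0],
  [0,0,0],
], spin=[0,0,0,0,0,0,0,0,0,0], hand=0, grip_force=70)

```text
time_s: 43.3
position: [507.3, 120.7, 91.6]
ee_rot: [0.999, -0.049, 0.0, -0.0]
contact_force: [-1.7, 0.2, 4.6]
gripper_width: 7.0
grasp_force: 68.6
```

carry_out([
  [0,0,10],
  [0,0,20],
  [0,0,25],
  [0,0,25],
  [0,0,20],
  [0,0,10],
  [0,0,0],
  [0,0,0],
  [0,0,0],
  [0,0,0],
], spin=[0,0,0,0,0,0,0,0,0,0])

```text
time_s: 44.13
position: [506.3, 120.7, 200.1]
ee_rot: [0.999, -0.049, -0.001, 0.0]
contact_force: [0.2, -0.3, -1.4]
gripper_width: 6.7
grasp_force: 68.4
```

carry_out([
  [0,-32,0],
  [0,-32,0],
  [0,-32,0],
  [0,-32,0],
  [0,-32,0],
  [0,-32,0],
  [0,-32,0],
  [0,-32,0],
  [0,-32,0],
  [4,-25,0],
], spin=[0.12,0.12,0.12,0.12,0.12,0.12,0.12,0.12,0.12,0.12])

```text
time_s: 44.97
position: [509.5, -195.4, 200.6]
ee_rot: [0.851, 0.525, -0.001, -0.0]
contact_force: [0.3, 0.5, -1.7]
gripper_width: 6.8
grasp_force: 68.5
```

carry_out([
  [0,0,0],
  [0,0,0],
  [0,0,-20],
  [0,0,-25],
  [0,0,-30],
  [0,0,-30],
  [0,0,-25],
  [0,0,-20],
  [0,0,-15],
  [0,0,0],
], spin=[0.12,0.12,0.12,0.12,0.07,0,0,0,0,0])

```text
time_s: 45.8
position: [508.4, -191.5, 32.6]
ee_rot: [0.678, 0.735, -0.001, -0.003]
contact_force: [0.2, -0.5, -1.3]
gripper_width: 6.8
grasp_force: 68.6
```

carry_out([
  [0,0,-10],
  [0,0,-10],
  [0,0,-4],
  [0,0,0],
  [0,0,0],
  [0,0,0],
  [0,0,0],
  [0,0,0],
  [0,0,0],
  [0,0,0],
], spin=[0,0,0,0,0,0,0,0,0,0])

```text
time_s: 46.63
position: [511.4, -192.4, 12.6]
ee_rot: [0.678, 0.735, 0.0, 0.0]
contact_force: [-0.4, -0.5, -2.5]
gripper_width: 6.7
grasp_force: 68.6
```

carry_out([
  [0,0,0],
  [0,0,0],
  [0,0,0],
  [0,0,0],
  [0,0,15],
  [0,0,25],
  [0,0,30],
  [0,0,30],
  [0,0,30],
  [0,0,30],
], spin=[0,0,0,0,0,0,0,0,0,0], hand=0.3)

```text
time_s: 47.47
position: [510.9, -192.3, 173.9]
ee_rot: [0.678, 0.735, -0.0, -0.0]
contact_force: [0.4, 0.6, -0.1]
gripper_width: 25.6
grasp_force: 0.0
```

carry_out([
  [7,38,10],
  [7,38,10],
  [7,38,10],
  [7,38,0],
  [7,38,0],
  [7,38,0],
  [7,38,0],
  [7,38,0],
  [5,38,0],
  [5,38,0],
], spin=[-0.12,-0.12,-0.12,-0.12,-0.12,-0.12,-0.12,-0.12,-0.12,-0.12], hand=0.5)

```text
time_s: 48.3
position: [577.1, 189.9, 202.4]
ee_rot: [0.975, 0.221, 0.0, -0.0]
contact_force: [0.0, -0.2, -0.2]
gripper_width: 42.7
grasp_force: 0.0
```

carry_out([
  [-1,1,-10],
  [-1,1,-25],
  [0,0,-25],
  [0,0,-20],
  [0,0,-15],
  [0,0,-10],
  [0,0,-6],
  [0,0,0],
  [0,0,0],
  [0,0,0],
], spin=[-0.12,-0.12,-0.12,-0.12,-0.06,0,0,0,0,0])

```text
time_s: 49.13
position: [576.1, 189.6, 92.6]
ee_rot: [0.999, -0.044, 0.001, -0.0]
contact_force: [-0.6, -0.1, 0.5]
gripper_width: 42.8
grasp_force: 0.0
```

carry_out([
  [0,0,0],
  [0,0,0],
  [0,0,0],
  [0,0,0],
  [0,0,0],
  [0,0,0],
  [0,0,0],
  [0,0,0],
  [0,0,0],
  [0,0,0],
], spin=[0,0,0,0,0,0,0,0,0,0], hand=0)

```text
time_s: 49.97
position: [575.7, 189.9, 92.3]
ee_rot: [0.999, -0.044, 0.001, -0.0]
contact_force: [-0.9, 0.5, 5.7]
gripper_width: 6.4
grasp_force: 68.6
```

carry_out([
  [0,0,10],
  [0,0,20],
  [0,0,25],
  [0,0,25],
  [0,0,20],
  [0,0,10],
  [0,0,0],
  [0,0,0],
  [0,0,0],
  [0,0,0],
], spin=[0,0,0,0,0,0,0,0,0,0])

```text
time_s: 50.8
position: [574.3, 189.7, 199.9]
ee_rot: [0.999, -0.044, -0.001, 0.0]
contact_force: [-0.2, -0.6, -2.1]
gripper_width: 6.9
grasp_force: 68.4
```

carry_out([
  [1,-38,0],
  [1,-38,0],
  [1,-38,0],
  [1,-38,0],
  [1,-38,0],
  [1,-38,0],
  [1,-38,0],
  [1,-38,0],
  [1,-38,0],
  [1,-38,0],
], spin=[0.12,0.12,0.12,0.12,0.12,0.12,0.12,0.12,0.12,0.12])

```text
time_s: 51.63
position: [584.4, -192.0, 200.2]
ee_rot: [0.848, 0.53, -0.001, -0.001]
contact_force: [0.1, 0.4, -1.0]
gripper_width: 6.6
grasp_force: 68.6
```

carry_out([
  [0,-35,0],
  [0,-19,0],
  [0,0,-20],
  [0,0,-25],
  [0,0,-30],
  [0,0,-30],
  [0,0,-25],
  [0,0,-20],
  [0,0,-15],
  [0,0,0],
], spin=[0.12,0.12,0.12,0.12,0.07,0,0,0,0,0])

```text
time_s: 52.47
position: [581.9, -242.8, 31.7]
ee_rot: [0.674, 0.738, -0.001, -0.004]
contact_force: [-0.9, -0.2, -2.3]
gripper_width: 6.2
grasp_force: 68.5
```

carry_out([
  [0,0,-10],
  [0,0,-10],
  [0,0,-4],
  [0,0,0],
  [0,0,0],
  [0,0,0],
  [0,0,0],
  [0,0,0],
  [0,0,0],
  [0,0,0],
], spin=[0,0,0,0,0,0,0,0,0,0])

```text
time_s: 53.3
position: [585.4, -244.4, 12.7]
ee_rot: [0.674, 0.739, 0.0, 0.0]
contact_force: [-0.2, 0.3, -1.8]
gripper_width: 6.4
grasp_force: 68.5
```

carry_out([
  [0,0,0],
  [0,0,0],
  [0,0,0],
  [0,0,0],
  [0,0,15],
  [0,0,25],
  [0,0,30],
  [0,0,30],
  [0,0,30],
  [0,0,30],
], spin=[0,0,0,0,0,0,0,0,0,0], hand=0.3)

```text
time_s: 54.13
position: [585.0, -244.4, 173.9]
ee_rot: [0.674, 0.738, -0.0, 0.0]
contact_force: [-0.2, -0.2, 0.5]
gripper_width: 25.6
grasp_force: 0.0
```

```bash
python3 - <<'E'
from h import *
a=cv2.resize(cam('top')['color'][170:290,125:265],(700,600),interpolation=cv2.INTER_CUBIC)
g=cv2.cvtColor(a,cv2.COLOR_BGR2GRAY)
m=np.zeros_like(g);m[100:370,95:600]=(g[100:370,95:600]<150)
n,l,st,ce=cv2.connectedComponentsWithStats(m)
for i in range(1,n):
    if st[i,4]>1200: print(st[i],ce[i].round())
cv2.imwrite('pics/c8.png',a)
E
```

```text
[  130   100   470    64 10605] [443. 120.]
[ 180  136   74   98 3105] [217. 177.]
[ 259  246   75   88 2632] [298. 292.]
[  95  329  294   41 2824] [223. 351.]
```

carry_out([
  [-1,38,10],
  [-1,38,10],
  [-1,38,10],
  [-1,38,0],
  [-1,38,0],
  [-1,38,0],
  [-1,38,0],
  [-1,38,0],
  [-1,38,0],
  [-1,38,0],
], spin=[-0.12,-0.12,-0.12,-0.12,-0.12,-0.12,-0.12,-0.12,-0.12,-0.12], hand=0.5)

```text
time_s: 55.02
position: [574.9, 137.7, 202.5]
ee_rot: [0.974, 0.226, 0.0, -0.0]
contact_force: [-0.1, 0.6, 0.5]
gripper_width: 42.8
grasp_force: 0.0
```

carry_out([
  [-1,38,0],
  [-1,38,0],
  [-1,38,0],
  [0,3,0],
  [0,0,-20],
  [0,0,-25],
  [0,0,-25],
  [0,0,-20],
  [0,0,-12],
  [0,0,0],
], spin=[-0.12,-0.12,-0.12,-0.12,-0.11,0,0,0,0,0])

```text
time_s: 55.85
position: [570.4, 252.5, 97.7]
ee_rot: [0.998, -0.064, -0.002, 0.001]
contact_force: [-1.1, 0.0, -0.1]
gripper_width: 42.3
grasp_force: 0.0
```

carry_out([
  [0,0,-7],
  [0,0,0],
  [0,0,0],
  [0,0,0],
  [0,0,0],
  [0,0,0],
  [0,0,0],
  [0,0,0],
  [0,0,0],
  [0,0,0],
], spin=[0,0,0,0,0,0,0,0,0,0])

```text
time_s: 56.68
position: [572.2, 252.6, 93.4]
ee_rot: [0.998, -0.064, 0.0, -0.0]
contact_force: [-1.7, 0.0, -0.0]
gripper_width: 42.7
grasp_force: 0.0
```

carry_out([
  [0,0,-1],
  [0,0,0],
  [0,0,0],
  [0,0,0],
  [0,0,0],
  [0,0,0],
  [0,0,0],
  [0,0,0],
  [0,0,0],
  [0,0,0],
], spin=[0,0,0,0,0,0,0,0,0,0], hand=0)

```text
time_s: 57.52
position: [572.2, 252.6, 92.4]
ee_rot: [0.998, -0.064, -0.0, -0.0]
contact_force: [-0.8, 0.3, 1.9]
gripper_width: 6.7
grasp_force: 68.5
```

carry_out([
  [0,0,10],
  [0,0,20],
  [0,0,25],
  [0,0,25],
  [0,0,20],
  [0,0,10],
  [0,0,0],
  [0,0,0],
  [0,0,0],
  [0,0,0],
], spin=[0,0,0,0,0,0,0,0,0,0])

```text
time_s: 58.35
position: [571.3, 252.7, 200.8]
ee_rot: [0.998, -0.064, -0.001, 0.0]
contact_force: [-0.7, 0.4, -1.2]
gripper_width: 6.9
grasp_force: 68.5
```

carry_out([
  [-4,-38,0],
  [-4,-38,0],
  [-4,-38,0],
  [-4,-38,0],
  [-4,-38,0],
  [-4,-38,0],
  [-4,-38,0],
  [-4,-38,0],
  [-4,-38,0],
  [-4,-38,0],
], spin=[0.12,0.12,0.12,0.12,0.12,0.12,0.12,0.12,0.12,0.12])

```text
time_s: 59.18
position: [531.2, -128.9, 201.5]
ee_rot: [0.858, 0.513, -0.001, -0.001]
contact_force: [0.8, 0.1, -0.9]
gripper_width: 6.6
grasp_force: 68.6
```

carry_out([
  [-5,-38,0],
  [-6,-38,0],
  [-6,-38,0],
  [0,-9,0],
  [0,0,-30],
  [0,0,-30],
  [0,0,-30],
  [0,0,-30],
  [0,0,-25],
  [0,0,-15],
], spin=[0.12,0.12,0.12,0.12,0.1,0,0,0,0,0])

```text
time_s: 60.02
position: [512.9, -249.2, 38.6]
ee_rot: [0.678, 0.735, -0.001, -0.003]
contact_force: [0.7, 0.2, -0.6]
gripper_width: 6.5
grasp_force: 68.6
```

carry_out([
  [0,0,-10],
  [0,0,-10],
  [0,0,-8],
  [0,0,0],
  [0,0,0],
  [0,0,0],
  [0,0,0],
  [0,0,0],
  [0,0,0],
  [0,0,0],
], spin=[0,0,0,0,0,0,0,0,0,0])

```text
time_s: 60.85
position: [515.5, -250.4, 14.8]
ee_rot: [0.678, 0.735, 0.0, 0.0]
contact_force: [0.2, -1.2, -0.9]
gripper_width: 6.5
grasp_force: 68.6
```

carry_out([
  [0,0,-4],
  [0,0,0],
  [0,0,0],
  [0,0,0],
  [0,0,0],
  [0,0,0],
  [0,0,0],
  [0,0,0],
  [0,0,0],
  [0,0,0],
], spin=[0,0,0,0,0,0,0,0,0,0])

```text
time_s: 61.68
position: [515.3, -250.4, 10.4]
ee_rot: [0.678, 0.735, 0.0, 0.0]
contact_force: [-0.0, -0.5, -1.2]
gripper_width: 6.6
grasp_force: 68.6
```

carry_out([
  [0,0,0],
  [0,0,0],
  [0,0,0],
  [0,0,0],
  [0,0,15],
  [0,0,25],
  [0,0,30],
  [0,0,30],
  [0,0,30],
  [0,0,30],
], spin=[0,0,0,0,0,0,0,0,0,0], hand=0.3)

```text
time_s: 62.52
position: [515.0, -250.3, 171.9]
ee_rot: [0.678, 0.735, -0.0, -0.0]
contact_force: [0.5, 0.1, 0.5]
gripper_width: 25.6
grasp_force: 0.0
```

```bash
python3 - <<'E'
from h import *
a=cv2.resize(cam('top')['color'][170:290,125:265],(700,600),interpolation=cv2.INTER_CUBIC)
g=cv2.cvtColor(a,cv2.COLOR_BGR2GRAY)
m=np.zeros_like(g);m[100:370,95:600]=(g[100:370,95:600]<150)
n,l,st,ce=cv2.connectedComponentsWithStats(m)
for i in range(1,n):
    if st[i,4]>1200: print(st[i],ce[i].round())
E
```

```text
[  130   100   470    64 10596] [444. 120.]
[ 180  136   74   98 3103] [217. 177.]
[  95  329  294   41 2826] [222. 351.]
```

carry_out([
  [4,38,10],
  [4,38,10],
  [4,38,10],
  [4,38,0],
  [4,38,0],
  [4,38,0],
  [4,38,0],
  [4,38,0],
  [4,38,0],
  [4,38,0],
], spin=[-0.12,-0.12,-0.12,-0.12,-0.12,-0.12,-0.12,-0.12,-0.12,-0.12], hand=0.5)

```text
time_s: 63.4
position: [555.1, 131.7, 200.4]
ee_rot: [0.975, 0.221, 0.0, -0.0]
contact_force: [1.0, -0.8, -0.5]
gripper_width: 42.7
grasp_force: 0.0
```

Bolt 1 is unmoved; on to it at (568,314).

carry_out([
  [3,38,0],
  [3,38,0],
  [3,38,0],
  [3,38,0],
  [1,30,0],
  [0,0,-20],
  [0,0,-25],
  [0,0,-25],
  [0,0,-20],
  [0,0,-10],
], spin=[-0.12,-0.12,-0.12,-0.12,-0.12,0,0,0,0,0])

```text
time_s: 64.23
position: [566.4, 311.6, 97.3]
ee_rot: [0.997, -0.074, -0.002, 0.001]
contact_force: [-0.7, 0.4, -0.6]
gripper_width: 42.9
grasp_force: 0.0
```

carry_out([
  [0,0,-8],
  [0,0,0],
  [0,0,0],
  [0,0,0],
  [0,0,0],
  [0,0,0],
  [0,0,0],
  [0,0,0],
  [0,0,0],
  [0,0,0],
], spin=[0,0,0,0,0,0,0,0,0,0])

```text
time_s: 65.07
position: [568.3, 311.7, 92.5]
ee_rot: [0.997, -0.074, 0.0, -0.0]
contact_force: [-0.6, 0.6, -0.1]
gripper_width: 42.5
grasp_force: 0.0
```

carry_out([
  [0,0,0],
  [0,0,0],
  [0,0,0],
  [0,0,0],
  [0,0,0],
  [0,0,0],
  [0,0,0],
  [0,0,0],
  [0,0,0],
  [0,0,0],
], spin=[0,0,0,0,0,0,0,0,0,0], hand=0)

```text
time_s: 65.9
position: [568.3, 311.7, 92.6]
ee_rot: [0.997, -0.074, 0.0, -0.0]
contact_force: [-0.8, 0.8, 3.7]
gripper_width: 6.8
grasp_force: 68.5
```

carry_out([
  [0,0,10],
  [0,0,20],
  [0,0,25],
  [0,0,25],
  [0,0,20],
  [0,0,10],
  [0,0,0],
  [0,0,0],
  [0,0,0],
  [0,0,0],
], spin=[0,0,0,0,0,0,0,0,0,0])

```text
time_s: 66.73
position: [567.2, 311.5, 200.7]
ee_rot: [0.997, -0.074, -0.001, 0.001]
contact_force: [0.1, 0.6, -0.9]
gripper_width: 6.7
grasp_force: 68.3
```

carry_out([
  [1,-38,0],
  [1,-38,0],
  [1,-38,0],
  [1,-38,0],
  [1,-38,0],
  [1,-38,0],
  [1,-38,0],
  [1,-38,0],
  [1,-38,0],
  [1,-38,0],
], spin=[0.12,0.12,0.12,0.12,0.12,0.12,0.12,0.12,0.12,0.12])

```text
time_s: 67.57
position: [577.5, -70.1, 201.4]
ee_rot: [0.863, 0.505, -0.001, -0.0]
contact_force: [1.1, 1.0, -1.6]
gripper_width: 6.5
grasp_force: 68.4
```

carry_out([
  [1,-38,0],
  [0,-38,0],
  [0,-38,0],
  [0,-4,0],
  [0,0,-30],
  [0,0,-30],
  [0,0,-30],
  [0,0,-30],
  [0,0,-25],
  [0,0,-15],
], spin=[0.12,0.12,0.12,0.12,0.12,0,0,0,0,0])

```text
time_s: 68.4
position: [576.7, -185.6, 38.3]
ee_rot: [0.678, 0.735, -0.001, -0.003]
contact_force: [-0.2, 2.1, -0.9]
gripper_width: 6.6
grasp_force: 68.5
```

carry_out([
  [0,0,-10],
  [0,0,-10],
  [0,0,-10],
  [0,0,0],
  [0,0,0],
  [0,0,0],
  [0,0,0],
  [0,0,0],
  [0,0,0],
  [0,0,0],
], spin=[0,0,0,0,0,0,0,0,0,0])

```text
time_s: 69.23
position: [579.6, -186.4, 12.9]
ee_rot: [0.678, 0.735, 0.0, 0.0]
contact_force: [0.1, 0.6, -1.7]
gripper_width: 6.6
grasp_force: 68.5
```

carry_out([
  [0,0,0],
  [0,0,0],
  [0,0,0],
  [0,0,0],
  [0,0,15],
  [0,0,25],
  [0,0,30],
  [0,0,30],
  [0,0,30],
  [0,0,30],
], spin=[0,0,0,0,0,0,0,0,0,0], hand=0.3)

```text
time_s: 70.07
position: [579.0, -186.3, 173.9]
ee_rot: [0.678, 0.735, -0.0, -0.0]
contact_force: [0.4, 0.7, 0.2]
gripper_width: 25.5
grasp_force: 0.0
```

carry_out([
  [0,15,35],
  [0,15,35],
  [0,20,35],
  [0,25,35],
  [0,30,31],
  [4,38,0],
  [4,38,0],
  [4,38,0],
  [4,38,0],
  [4,38,0],
], spin=[-0.05,-0.05,-0.05,-0.05,-0.05,0,0,0,0,0], hand=0.45)

```text
time_s: 70.9
position: [598.9, 108.8, 341.5]
ee_rot: [0.764, 0.645, 0.0, -0.0]
contact_force: [0.7, -0.0, 0.3]
gripper_width: 38.5
grasp_force: 0.0
```

```bash
python3 - <<'E'
from h import *
t=cam('top')['color'];s=cam('side')['color']
out=np.zeros((600,800,3),np.uint8)
out[:400,:400]=cv2.resize(t[180:280,290:390],(400,400),interpolation=cv2.INTER_CUBIC)
out[:400,400:]=cv2.resize(s[230:360,250:380],(400,400),interpolation=cv2.INTER_CUBIC)
cv2.imwrite('pics/c9.png',out)
E
```

```text
(no output)
```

View pics/c9.png

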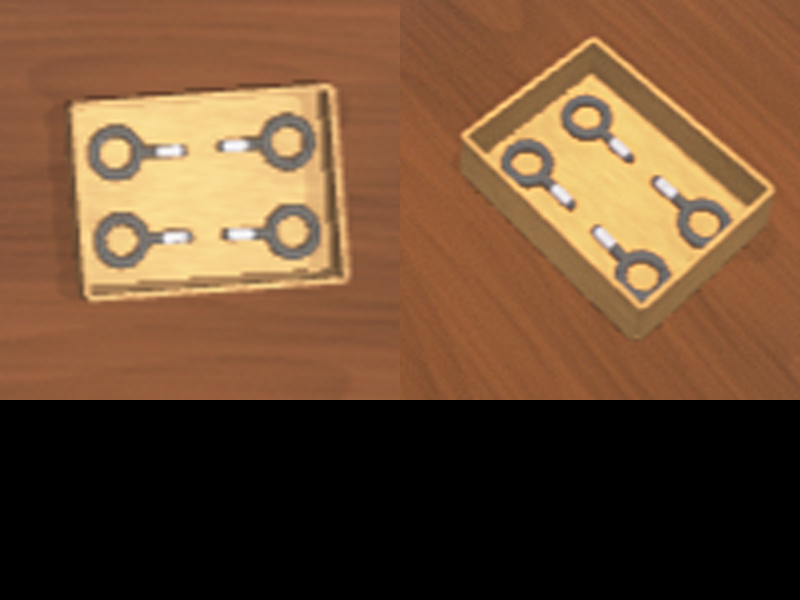

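The tray shows all four bolts lying flat inside, rings at (115,152),(288,142),(122,240),(292,232) in the top crop. Now back to the lid handle.

carry_out([
  [16,36,4],
  [16,36,0],
  [16,36,0],
  [16,36,0],
  [15,35,0],
  [0,0,0],
  [0,0,0],
  [0,0,0],
  [0,0,0],
  [0,0,0],
], spin=[0.05,0,0,0,0,0,0,0,0,0])

```text
time_s: 71.83
position: [678.3, 283.8, 346.1]
ee_rot: [0.749, 0.663, 0.0, 0.0]
contact_force: [0.3, -0.8, 0.1]
gripper_width: 38.2
grasp_force: 0.0
```

carry_out([
  [0,0,-12],
  [0,0,-15],
  [0,0,-13],
  [0,0,-7],
  [0,0,0],
  [0,0,0],
  [0,0,0],
  [0,0,0],
  [0,0,0],
  [0,0,0],
], spin=[0,0,0,0,0,0,0,0,0,0])

```text
time_s: 72.67
position: [678.5, 285.8, 298.9]
ee_rot: [0.748, 0.664, 0.0, 0.0]
contact_force: [-0.2, -0.7, -0.2]
gripper_width: 38.2
grasp_force: 0.0
```

carry_out([
  [1,0,0],
  [0,0,0],
  [0,0,0],
  [0,0,0],
  [0,0,0],
  [0,0,0],
  [0,0,0],
  [0,0,0],
  [0,0,0],
  [0,0,0],
], spin=[0,0,0,0,0,0,0,0,0,0], hand=0, grip_force=35)

```text
time_s: 73.5
position: [679.6, 285.8, 298.5]
ee_rot: [0.748, 0.664, 0.0, 0.0]
contact_force: [2.6, -0.6, 1.8]
gripper_width: 8.2
grasp_force: 34.2
```

carry_out([
  [-24,2,3],
  [-24,3,0],
  [-28,3,-4],
  [-27,3,-8],
  [-25,3,-12],
  [-24,3,-16],
  [-21,2,-19],
  [-18,2,-22],
  [-14,2,-25],
  [-10,1,-27],
], spin=[0,0,0,0,0,0,0,0,0,0])

```text
time_s: 74.33
position: [464.2, 309.9, 168.4]
ee_rot: [0.748, 0.664, 0.001, 0.001]
contact_force: [5.5, 0.2, -0.5]
gripper_width: 8.2
grasp_force: 34.9
```

carry_out([
  [-6,1,-28],
  [-2,0,-28],
  [0,0,-3],
  [0,0,-2],
  [0,0,0],
  [0,0,0],
  [0,0,0],
  [0,0,0],
  [0,0,0],
  [0,0,0],
], spin=[0,0,0,0,0,0,0,0,0,0])

```text
time_s: 75.17
position: [456.6, 311.2, 108.3]
ee_rot: [0.748, 0.664, 0.001, -0.0]
contact_force: [0.9, -0.8, 8.5]
gripper_width: 8.1
grasp_force: 41.4
```

carry_out([
  [0,0,-3],
  [0,0,-3],
  [0,0,0],
  [0,0,0],
  [0,0,0],
  [0,0,0],
  [0,0,0],
  [0,0,0],
  [0,0,0],
  [0,0,0],
], spin=[0,0,0,0,0,0,0,0,0,0])

```text
time_s: 76.0
position: [456.8, 311.8, 105.8]
ee_rot: [0.748, 0.664, 0.002, -0.001]
contact_force: [-7.0, -3.6, 38.8]
gripper_width: 8.3
grasp_force: 46.2
```

carry_out([
  [0,0,6],
  [0,0,0],
  [0,0,0],
  [0,0,0],
  [0,0,0],
  [0,0,25],
  [0,0,35],
  [0,0,35],
  [-3,-15,0],
  [-5,-30,0],
], spin=[0,0,0,0,0,0,0,0,0,0], hand=0.45)

```text
time_s: 76.83
position: [449.6, 269.8, 203.5]
ee_rot: [0.746, 0.666, 0.003, -0.0]
contact_force: [0.7, -0.9, 0.2]
gripper_width: 38.7
grasp_force: 0.0
```

carry_out([
  [-5,-35,0],
  [-5,-35,0],
  [-5,-35,0],
  [-5,-34,0],
  [0,0,0],
  [0,0,0],
  [0,0,0],
  [0,0,0],
  [0,0,0],
  [0,0,0],
], spin=[0.04,0,0,0,0,0,0,0,0,0])

```text
time_s: 77.67
position: [428.3, 127.9, 202.0]
ee_rot: [0.734, 0.679, -0.0, -0.0]
contact_force: [-0.3, 0.1, 0.1]
gripper_width: 38.5
grasp_force: 0.0
```

```bash
python3 -c "
from h import *
c=cam('side');cv2.imwrite('pics/s10.png',cv2.resize(c['color'][90:240,120:300],None,fx=4,fy=4,interpolation=cv2.INTER_CUBIC))"
```

```text
(no output)
```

View pics/s10.png

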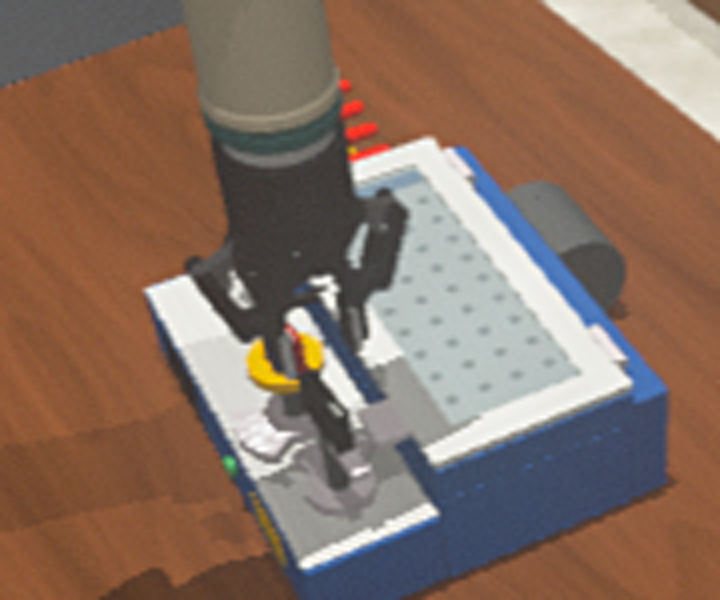

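The lid is shut, the tub empty, and the gripper stands over the lock bar (325,410).

carry_out([
  [0,0,-15],
  [0,0,-15],
  [0,0,-15],
  [0,0,-14],
  [0,0,0],
  [0,0,0],
  [0,0,0],
  [0,0,0],
  [0,0,0],
  [0,0,0],
], spin=[0,0,0,0,0,0,0,0,0,0])

```text
time_s: 78.55
position: [428.6, 127.0, 143.8]
ee_rot: [0.734, 0.679, 0.001, 0.0]
contact_force: [0.3, -0.5, -0.3]
gripper_width: 38.2
grasp_force: 0.0
```

carry_out([
  [0,0,0],
  [0,0,0],
  [0,0,0],
  [0,0,0],
  [0,0,0],
  [0,0,0],
  [0,0,0],
  [0,0,0],
  [0,0,0],
  [0,0,0],
], spin=[0,0,0,0,0,0,0,0,0,0], hand=0, grip_force=50)

```text
time_s: 79.38
position: [426.5, 127.0, 143.6]
ee_rot: [0.733, 0.68, -0.001, -0.001]
contact_force: [-2.9, -0.0, 8.4]
gripper_width: 13.3
grasp_force: 48.4
```

carry_out([
  [0,0,0],
  [0,0,0],
  [0,0,0],
  [0,0,0],
  [0,0,0],
  [0,0,0],
  [0,0,0],
  [0,0,0],
  [0,0,0],
  [0,0,0],
], spin=[0.12,0.12,0.12,0.12,0.12,0.12,0.12,0.12,0.12,0.12])

```text
time_s: 80.22
position: [429.3, 128.8, 143.6]
ee_rot: [0.22, 0.976, 0.002, 0.001]
contact_force: [1.7, 6.2, -2.0]
gripper_width: 12.8
grasp_force: 48.5
```

carry_out([
  [0,0,0],
  [0,0,0],
  [0,0,0],
  [0,0,0],
  [0,0,0],
  [0,0,0],
  [0,0,0],
  [0,0,0],
  [0,0,0],
  [0,0,0],
], spin=[0.12,0.12,0.08,0.03,0,0,0,0,0,0])

```text
time_s: 81.05
position: [429.7, 129.7, 143.6]
ee_rot: [0.05, 0.999, 0.002, 0.001]
contact_force: [1.3, 6.4, -1.3]
gripper_width: 13.6
grasp_force: 49.1
```

```bash
python3 -c "
from h import *
s=monitor.read_state();print(s['torque'],s['ee_rot'])"
```

```text
[ 1.36136991 -0.17745639 -0.54372247] [0.05023846 0.99873386 0.00213586 0.0014888 ]
```

carry_out([
  [0,0,0],
  [0,0,0],
  [0,0,0],
  [0,0,0],
  [0,0,20],
  [0,0,25],
  [0,0,30],
  [-5,-20,20],
  [-5,-35,0],
  [-5,-35,0],
], spin=[0,0,0,0,0,0,0,0,0,0], hand=0.45)

```text
time_s: 81.88
position: [413.9, 36.5, 239.6]
ee_rot: [0.048, 0.999, 0.0, 0.002]
contact_force: [0.5, -1.1, -0.1]
gripper_width: 38.2
grasp_force: 0.0
```

carry_out([
  [0,-35,0],
  [0,-35,0],
  [0,-30,0],
  [0,0,0],
  [0,0,0],
  [0,0,0],
  [0,0,0],
  [0,0,0],
  [0,0,0],
  [0,0,0],
], spin=[0,0,0,0,0,0,0,0,0,0])

```text
time_s: 82.72
position: [413.3, -62.4, 238.2]
ee_rot: [0.049, 0.999, 0.0, -0.0]
contact_force: [0.8, -0.1, 0.3]
gripper_width: 38.7
grasp_force: 0.0
```

```bash
python3 - <<'E'
from h import *
t=cam('top')['color'];s=cam('side')['color']
out=np.zeros((400,800,3),np.uint8)
out[:,:400]=cv2.resize(t[175:290,130:260],(400,400),interpolation=cv2.INTER_CUBIC)
out[:,400:]=cv2.resize(s[115:255,150:295],(400,400),interpolation=cv2.INTER_CUBIC)
cv2.imwrite('pics/c11.png',out)
E
```

```text
(no output)
```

View pics/c11.png

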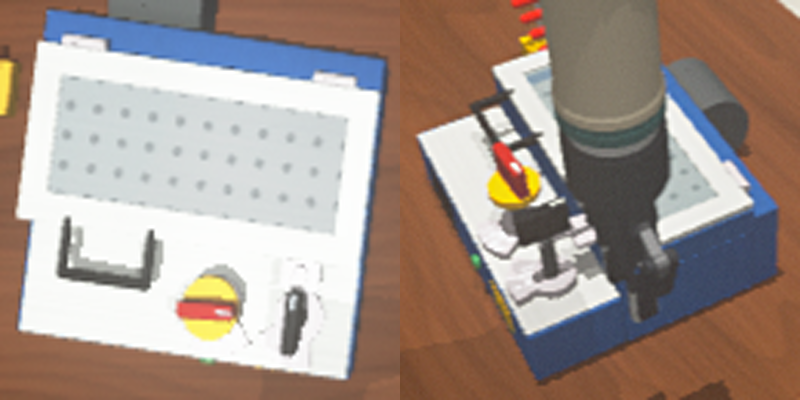

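The lid is shut, the isolator bar (208,310) is across (OFF) and the lock bar (292,320) is along x (locked).

```bash
python3 -c "
from h import *
print(workorder.finish_job())"
```

```text
the job is handed in; nothing more can be done
None
```

The job is handed in at about 83 s of the 210 s: all four eye bolts lie in the tray with its four panels upright, the lid is shut and locked, and the isolator is OFF; the spanner, hex keys and hook box were never approached.

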